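# Ease the glue press open by one turn of its hand wheel

## Robot

A 6-joint arm with a two-finger parallel gripper is mounted at the origin on a cart in front of the work surface, level with it; the furniture and walls round the work are solid. World frame = base frame: x ahead of the robot, y to its left, z up, the work surface at z = 0. Lengths are in m, angles in rad, forces in N, time in s.
With the tool pointing down it reaches from about 0.375 to 0.825 m from the base axis. Payload 5.5 kg.
Tool frame: the origin (TCP) lies where the fingers leave the gripper's body, on its centre line; the fingertips stand 73 mm ahead of it and the grasp point (between the pads) lies 54 mm ahead of it; z points along the fingers, y is the line along which they close (so a half turn about z gives the same grasp; the last joint's range is limited). The gripper opens to 85 mm and grips with 20 to 120 N. Pads are 22 mm wide; open, the fingers measure 114 mm over their backs; the gripper's body (76 mm by 85 mm) begins 54 mm behind the grasp point. The pads swing forward as they close: fully open they stand 13 mm farther back than shut.
Start: joints at [-1.272, 0.314, -0.047, 1.21, 0, 1.571], TCP at [0.177, -0.573, 0.304] pointing down, gripper open.
Joint ranges: [-2.67, 2.67], [-0.69, 1.73], [-1.03, 1.25], [-2.08, 2.16], [-1.42, 1.45], [-3.14, 3.14]. Speed limits (rad/s): [2.39, 2.39, 3.01, 3.14, 3.14, 3.14].

## Interface

Orientations are given as a rotation vector (axis times angle).
In Python, from cell import sensors, imaging, workorder gives the robot as it stands.
- The arm moves only by the tool step_arm, never from a script. Its argument "increments" is a list of rows, each a list of 3 entries, a list of its own where there are three numbers: the shift along the world's x, y, z as a fraction of full scale, then the turn about the world's z as a fraction of full scale, then the closure, from -1 (fully open) to 1 (shut), so that 0 is half open. A call has 1 to 12 rows; each row is the pose to reach, as a shift and turn from the pose commanded when the call began, turning the shorter way round; what a row does not reach only later rows make up. Full scale, the value 1, is 0.3 m for a shift and 180 degrees for a turn. A row lasts 1/10 s, in which the tool goes at most 50 mm and 8.59 degrees, less where a joint would pass 70% of its speed; a pose out of reach is approached as far as the arm can. A call with a number of a shift or a turn outside -1 to 1 is refused whole. A call with a gripper value outside its range is refused whole. The fingers move at their own pace and stop on an object; "grip_force" is the grip in N (left out, the last holds). Time passes only in rows, so rows that repeat a pose let the fingers close. It gives the time, the measured TCP pose, the force, the opening and the grip force at its end, in the units of the state.
- sensors.get_state(): the state, without advancing time (a new reading comes with each control period).
- imaging.get_image(name): name is "scene" or "top"; returns the picture (420x560x3 uint8, blue, green, red); there is no depth.
- imaging.get_calibration(name): a dict with "intrinsics" (3x3 intrinsics, pixels), "k1" (the pictures are not rectified: a ray, as slopes to the right and down, at radius r is drawn at 1 + k1 r^2 times it, then the intrinsics apply), "rvec" (rotation vector, rad) and "tvec" (3), from world to camera coordinates, as OpenCV has them. Camera axes: x right, y down, z forward; pixel columns grow to the right and rows downward; lengths in m; the calibration is good to about 2 mm. A picture is of the moment at which its call begins. get_calibration takes no time and is no camera call.
- workorder.close_job(): hands the job in; it is judged then, once.
The state is a dict: "time_s": time; "joint_positions": joint angles; "joint_velocities": joint speeds; "joint_efforts": joint torques, N m; "tool_pos": TCP position; "eef_rot": TCP orientation; "force": force on the tool from outside, world axes, zero at the start; "wrist_torque": the same for the moment, N m; "finger_gap": finger opening in m; "grip_force": force on a finger pad.
Only numpy, scipy, OpenCV 4.12 (cv2) and the standard library are available. Lean on these libraries where they do the work, as an engineer would, in place of code of your own. Each camera call takes 0.05 s, during which the arm holds its last target. There are 200 camera calls.

## Task

The blocks in the green press have set: ease the press open by exactly one full turn of the hand wheel on top, counter-clockwise seen from above. Push the wheel round by its upright red and black handle with the fingertips, without gripping the handle, until the handle stands again where it began; then move clear. Leave the wooden blocks in the press, and leave everything else on the bench where it lies.

Things in the scene. Friction and masses are not known exactly. Their poses are not given: they have to be found in the camera images.
- wheel (a joint): the hand wheel's angle in rad; grows as the wheel turns counter-clockwise seen from above (one turn is 6.283). It starts anywhere from 0 to 2.4, turns freely within -0.3 to 14, runs stiffly (about 0.12 N m: 2 to 4 N at the handle) and stays where it is left.
- hub (a point): centre of the hand wheel, on its upright axis, on the hub's flat top, 182 mm above the bench; only the handle stands higher. The wheel is dark steel with three spokes, lies level on top of the press, and is 146 mm across over its round rim (rim bar 14 mm thick, its top 180 mm above the bench). z points up.
- handle (a point): point on the upright handle's axis half-way up its grip, 203 mm above the bench, 55 mm out from the wheel's axis. The round-sided grip reaches from 180 to 225 mm above the bench, is 22 mm thick radially and 28 mm along its travel; trailing side red, the rest black. Turns with the wheel: x points away from the wheel's axis, y in the counter-clockwise direction of travel.
- press: the green screw press, bolted down: base 130x190x22 mm on a 140x200x20 mm wooden plinth, two round columns, a head beam 44x190 mm with its top 152 mm above the bench (caps on it up to 158 mm) beneath the wheel, and a grey pressing plate between them that rises 6 mm per counter-clockwise turn. Origin at the underside of the plinth on the wheel's axis; z up, y along the beam.
- block_low: wooden block 45x90x20 mm lying loose in the press under the pressing plate; origin at the centre of its underside
- block_top: wooden block 35x60x18 mm lying loose on the other block; origin at the centre of its underside
- tape_measure: yellow and black tape measure, 62x75x37 mm, loose on the bench; origin at the centre of its underside
- paint_tin: small orange tin, 57 mm across, 55 mm high, loose on the bench; origin at the centre of its underside
- marker: red felt marker, 17x125x16 mm, lying loose on the bench; origin at the centre of its underside
- sand_block: cork sanding block, 60x101x28 mm, loose on the bench; origin at the centre of its underside

How it is judged:
By the outcome, as a careful person would: the job done as asked, in the order asked, and still so for the second after the job is handed in, with the robot touching nothing.
It also fails if it takes over 64 s, if anything falls off the work surface, if the arm or the gripper's body presses on something with over 40 N, if the wrist force passes 120 N, or if a joint passes its speed limit or range.

## Working session

There is one attempt and no reset: what is moved stays moved. The work goes in short steps, Python scripts to look and compute and a tool call to move; the robot and the scene stay as the last step left them, time stands still between calls to the robot, and variables do not carry over. Pictures are saved under pics/ and viewed, at most 10 in all, crops included, and the job is handed in when it is done.

Besides the shell and the picture viewer there is one more tool, called after "Emit:" by a JSON object that holds its "api" and its "payload". step_arm: Moves the arm, as the interface text tells. Its arguments: {"type":"object","properties":{"increments":{"type":"array","items":{"type":"array"}},"grip_force":{"type":"number"}},"required":["increments"]}

```bash
mkdir -p pics; python3 - <<'E'
from cell import sensors, imaging
import cv2
for n in("scene","top"):
    cv2.imwrite(f"pics/{n}0.png",imaging.get_image(n)); c=imaging.get_calibration(n); print(n,c)
s=sensors.get_state(); print(s)
E
```

```text
scene {'intrinsics': array([[481.38988174,   0.        , 278.85246951],
       [  0.        , 481.38988174, 212.2287625 ],
       [  0.        ,   0.        ,   1.        ]]), 'k1': -0.0845481456165152, 'rvec': array([ 1.92255169, -0.8044183 ,  0.48929442]), 'tvec': array([-0.55576734,  0.18855339,  1.23675567])}
top {'intrinsics': array([[407.52213993,   0.        , 278.01811157],
       [  0.        , 407.52213993, 208.54572543],
       [  0.        ,   0.        ,   1.        ]]), 'k1': -0.06783802748213404, 'rvec': array([ 2.11924667, -2.18199468,  0.14792634]), 'tvec': array([-0.26855878,  0.51871536,  1.01850445])}
{'time_s': 0.1, 'joint_positions': array([-1.27199928e+00,  3.14141564e-01, -4.79677765e-02,  1.21018515e+00,
       -3.25898603e-06,  1.57080173e+00]), 'joint_velocities': array([-0.00039051, -0.00138026,  0.00350689,  0.00051568, -0.00064793,
        0.00121963]), 'joint_efforts': array([ 8.31468587e-04, -5.40767777e+01,  3.40539837e+01,  1.12416234e-02,
        4.90996138e-05, -6.61444233e-08]), 'tool_pos': array([ 0.17650439, -0.57303434,  0.30313389]), 'eef_rot': array([-3.10513452e+00, -4.67376447e-01,  3.55176243e-04]), 'force': array([-0.92439579,  0.11967996,  0.27374215]), 'wrist_torque': array([-0.00045993,  0.01700713,  0.03732578]), 'grip_force': 0.0, 'finger_gap': 0.08532756960873776}
```

View pics/scene0.png

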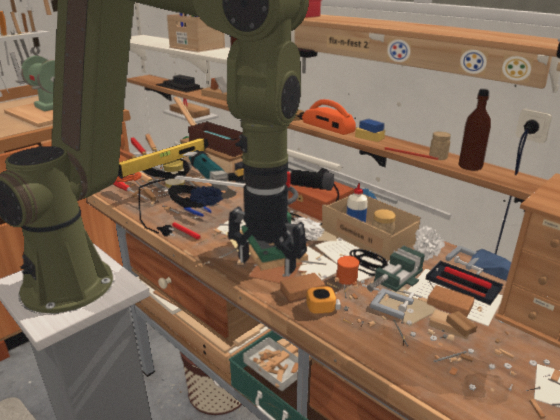

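View pics/top0.png

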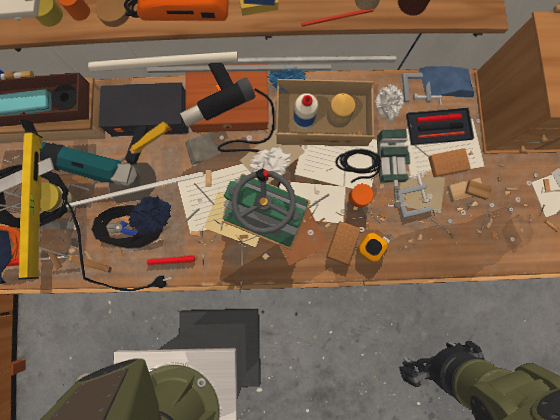

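The top view shows the press with the wheel centred near (263,202) and the red/black handle near (263,175). The scene view has the arm in front of the press. I'll zoom in and cast rays.

```bash
cat > h.py <<'E'
import numpy as np, cv2
from cell import imaging, sensors
def cam(n):
    c=imaging.get_calibration(n); R=cv2.Rodrigues(c["rvec"])[0]
    return c["intrinsics"],np.array([c["k1"],0,0,0,0.]),R,c["tvec"],c["rvec"]
def ray(n,uv,z):
    K,d,R,t,_=cam(n)
    p=cv2.undistortPoints(np.array(uv,float).reshape(-1,1,2),K,d).reshape(-1,2)
    D=np.c_[p,np.ones(len(p))]@R; C=-R.T@t
    return C+D*((z-C[2])/D[:,2])[:,None]
def proj(n,P):
    K,d,R,t,r=cam(n)
    return cv2.projectPoints(np.array(P,float).reshape(-1,1,3),r,t,K,d)[0].reshape(-1,2)
E
python3 - <<'E'
from h import *
im=cv2.imread("pics/top0.png"); c=im[155:255,200:330]
cv2.imwrite("pics/crop0.png",cv2.resize(c,None,fx=6,fy=6,interpolation=cv2.INTER_CUBIC))
print(ray("top",[[263,202],[264,175]],.18).round(3), ray("top",[[264,175]],.203).round(3))
b,g,r=[im[...,i].astype(int) for i in range(3)]
m=((r>110)&(r>2*g)&(r>2*b)).astype(np.uint8)
n,l,s,ce=cv2.connectedComponentsWithStats(m)
for i in range(1,n):
    if s[i,4]>8: print(s[i],ce[i].round(1))
E
```

```text
[[ 0.506 -0.25   0.18 ]
 [ 0.568 -0.254  0.18 ]] [[ 0.563 -0.255  0.203]]
[59  0 18  6 81] [67.2  2.1]
[ 137    0   91   21 1578] [181.1   8.9]
[302   9  72  16 210] [335.6  16.5]
[228  71  39  22 254] [250.1  77.6]
[187  72  34  25 369] [201.1  82. ]
[197  90   8   6  22] [200.6  92.3]
[255  92   6   5  12] [257.2  94.2]
[186  95   3   4   9] [187.2  96.4]
[302  95  10  11  73] [306.8  99.8]
[186  96  13  13  70] [191.4 102.5]
[217  96  51  28 571] [247.7 110.8]
[417 113  45  10 230] [439.  117.5]
[195 118  13   7  34] [201.9 121.6]
[215 119   5   4   9] [216.9 120.8]
[115 128   8   4  24] [118.2 129.5]
[418 131  47   7 124] [441.1 134.1]
[263 170   6   6  26] [265.2 172.5]
[351 184  22  22 367] [361.8 194.4]
[  0 226  20  41 343] [ 13.1 243.6]
[147 255  48  10 283] [171. 260.]
```

View pics/crop0.png

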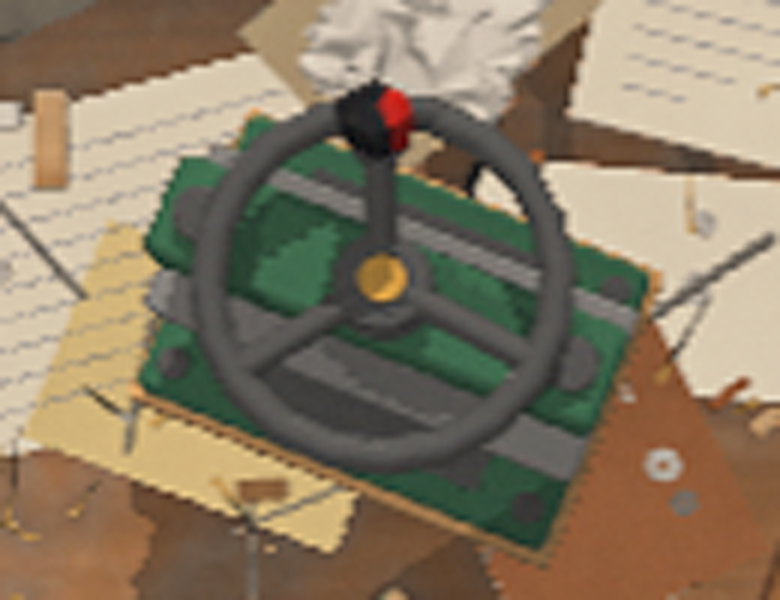

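The crop shows the gold hub cap at crop (381,278), which is pixel (263.5,201.3). The handle top is at about crop (375,118), with its red trailing side to the right, so counter-clockwise travel is to the left in the image (+y).

```bash
cat >> h.py <<'E'
def hub_handle(im,q=None):
    b,g,r=[im[...,i].astype(int) for i in range(3)]
    m=((r>140)&(g>90)&(b<90)).astype(np.uint8); m[:190]=0;m[212:]=0;m[:,:250]=0;m[:,276:]=0
    ys,xs=np.nonzero(m); hub=ray("top",[[xs.mean(),ys.mean()]],.182)[0]
    yy,xx=np.mgrid[:420,:560]
    near=np.hypot(xx-263,yy-201)<45
    red=near&(r>110)&(r>2*g)&(r>2*b)
    blk=near&(np.maximum(np.maximum(r,g),b)<48)
    return hub,red,blk,len(xs)
E
python3 - <<'E'
from h import *
im=cv2.imread("pics/top0.png")
hub,red,blk,n=hub_handle(im); print(hub,n,red.sum(),blk.sum())
k=max(1,0)
n_,l,s,ce=cv2.connectedComponentsWithStats((red|blk).astype(np.uint8))
for i in range(1,n_):
    if s[i,4]>8: print(s[i],ce[i].round(2),ray("top",[ce[i]],.215)[0].round(4))
yx=np.argwhere(red); print("red",yx.mean(0)[::-1],ray("top",[yx.mean(0)[::-1]],.22).round(4))
# rim extents (outer) at z=.173
print(ray("top",[[200+192/6,203],[200+578/6,203],[264,155+470/6],[264,155+94/6]],.173).round(4))
for th in np.radians([-10,-5,0,5]):
    print(proj("top",hub+[.055*np.cos(th),.055*np.sin(th),.043]).round(1))
# second view check
print(proj("scene",hub))
s=sensors.get_state();print(s["tool_pos"])
E
```

```text
[ 0.50844432 -0.25152749  0.182     ] 43 26 84
[256 169  13  13  99] [261.45 174.6 ] [ 0.5612 -0.2494  0.215 ]
red [265.19230769 172.46153846] [[ 0.5646 -0.2577  0.22  ]]
[[ 0.5074 -0.18    0.173 ]
 [ 0.5031 -0.3248  0.173 ]
 [ 0.4369 -0.2504  0.173 ]
 [ 0.5796 -0.2539  0.173 ]]
[[266.7 172.8]]
[[264.5 172.6]]
[[262.2 172.5]]
[[260.  172.7]]
[[271.64873949 190.89340198]]
[ 0.17650439 -0.57303434  0.30313389]
```

Emit:
{"api": "step_arm", "payload": {"increments": [[[0.15, 0.1, 0], 0.04, 1], [[0.3, 0.2, 0], 0.08, 1], [[0.4, 0.28, 0], 0.12, 1], [[0.5, 0.35, 0], 0.16, 1], [[0.6, 0.42, 0], 0.2, 1], [[0.7, 0.49, 0], 0.24, 1], [[0.8, 0.56, 0], 0.28, 1], [[0.9, 0.63, 0], 0.32, 1], [[1, 0.7, 0], 0.36, 1], [[1, 0.7, 0], 0.4, 1], [[1, 0.7, 0], 0.413, 1], [[1, 0.7, 0], 0.413, 1]]}}

```text
time_s: 1.3
tool_pos: [0.4768, -0.3629, 0.3033]
eef_rot: [-2.191, -2.25, 0.0]
force: [0.1, -0.0, -0.1]
finger_gap: -0.0
grip_force: 0.0
```

Emit:
{"api": "step_arm", "payload": {"increments": [[[0.12, 0.09, 0], 0, 1], [[0.24, 0.17, 0], 0, 1], [[0.292, 0.2, 0], 0, 1], [[0.292, 0.2, -0.05], 0, 1], [[0.292, 0.2, -0.1], 0, 1], [[0.292, 0.2, -0.133], 0, 1], [[0.292, 0.2, -0.133], 0, 1]]}}

```text
time_s: 2.0
tool_pos: [0.563, -0.3033, 0.2621]
eef_rot: [-2.192, -2.246, 0.002]
force: [-0.0, 0.2, -0.1]
finger_gap: -0.0
grip_force: 0.0
```

```bash
python3 - <<'E'
from h import *
s=sensors.get_state();print(s["tool_pos"],s["joint_positions"].round(2),s["force"])
im=imaging.get_image("top"); c=im[140:260,195:335]
cv2.imwrite("pics/crop1.png",cv2.resize(c,None,fx=5,fy=5,interpolation=cv2.INTER_CUBIC))
E
```

```text
[ 0.5630358  -0.30330179  0.26214381] [-0.49  0.41 -0.01  1.16 -0.    1.05] [-0.03125888  0.21362267 -0.05758056]
```

View pics/crop1.png

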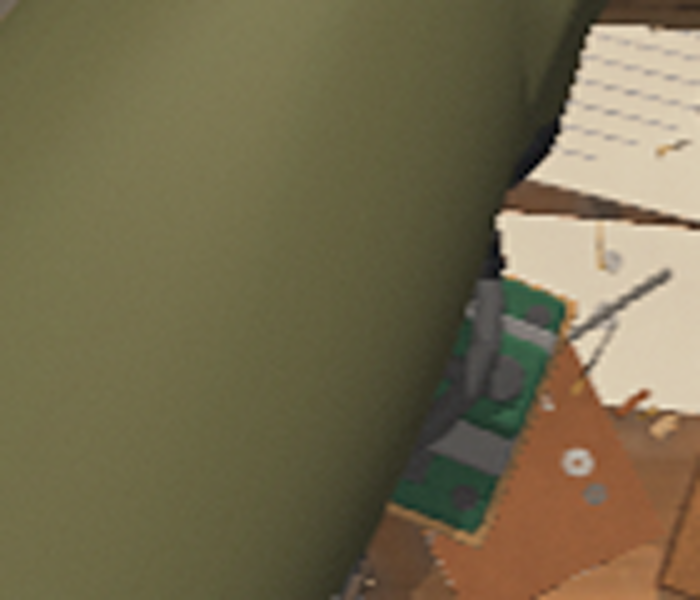

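The arm now hides the press from the top camera, and only a bit of wheel shows at crop (485,330). I'll push along the computed arc and look again from clear.

```bash
cat >> h.py <<'E'
def pose(ph,th0=1.5,d=.025,hub=(.508,-.252)):
    a=np.radians(th0+ph); u=np.array([np.cos(a),np.sin(a)]); t=np.array([-u[1],u[0]])
    return np.array(hub)+.055*u-d*t
def table(cur,curpsi,phis,psioff=0,**k):
    out=[[*(((pose(p,**k)-cur)/.3).round(3)),round((91.5+p+psioff-curpsi)/180,3)] for p in phis]
    l=out[-1]; print(out); return cur+np.array(l[:2])*.3, curpsi+l[2]*180
E
python3 - <<'E'
from h import *
c,p=np.array([.5641,-.3030]),91.5
print(pose(0)-c)
for i in range(4):
    c,p=table(c,p,np.linspace(54*i,54*i+54,13)[1:]); print(c,p)
E
```

```text
[-0.00046442  0.0274483 ]
[[np.float64(0.004), np.float64(0.106), np.float64(0.025)], [np.float64(0.008), np.float64(0.121), np.float64(0.05)], [np.float64(0.012), np.float64(0.137), np.float64(0.075)], [np.float64(0.014), np.float64(0.153), np.float64(0.1)], [np.float64(0.014), np.float64(0.168), np.float64(0.125)], [np.float64(0.014), np.float64(0.184), np.float64(0.15)], [np.float64(0.012), np.float64(0.2), np.float64(0.175)], [np.float64(0.009), np.float64(0.215), np.float64(0.2)], [np.float64(0.005), np.float64(0.231), np.float64(0.225)], [np.float64(-0.0), np.float64(0.246), np.float64(0.25)], [np.float64(-0.007), np.float64(0.26), np.float64(0.275)], [np.float64(-0.014), np.float64(0.274), np.float64(0.3)]]
[ 0.5599 -0.2208] 145.5
[[np.float64(-0.009), np.float64(0.013), np.float64(0.025)], [np.float64(-0.019), np.float64(0.026), np.float64(0.05)], [np.float64(-0.03), np.float64(0.037), np.float64(0.075)], [np.float64(-0.041), np.float64(0.048), np.float64(0.1)], [np.float64(-0.053), np.float64(0.058), np.float64(0.125)], [np.float64(-0.066), np.float64(0.067), np.float64(0.15
[... 1169 characters left out ...]
loat64(0.025)], [np.float64(-0.019), np.float64(-0.025), np.float64(0.05)], [np.float64(-0.027), np.float64(-0.039), np.float64(0.075)], [np.float64(-0.033), np.float64(-0.053), np.float64(0.1)], [np.float64(-0.039), np.float64(-0.068), np.float64(0.125)], [np.float64(-0.043), np.float64(-0.083), np.float64(0.15)], [np.float64(-0.047), np.float64(-0.099), np.float64(0.175)], [np.float64(-0.049), np.float64(-0.115), np.float64(0.2)], [np.float64(-0.049), np.float64(-0.13), np.float64(0.225)], [np.float64(-0.049), np.float64(-0.146), np.float64(0.25)], [np.float64(-0.047), np.float64(-0.162), np.float64(0.275)], [np.float64(-0.044), np.float64(-0.177), np.float64(0.3)]]
[ 0.4492 -0.2655] 307.5
```

Emit:
{"api": "step_arm", "payload": {"increments": [[[0, 0.04, 0], 0, 1], [[0, 0.07, 0], 0, 1], [[0, 0.08, 0], 0, 1], [[0, 0.09, 0], 0, 1], [[0, 0.09, 0], 0, 1]]}}

```text
time_s: 2.55
tool_pos: [0.5644, -0.2759, 0.2644]
eef_rot: [2.192, 2.25, 0.0]
force: [-1.1, -0.8, 0.6]
finger_gap: 0.0001
grip_force: 0.0
```

Emit:
{"api": "step_arm", "payload": {"increments": [[[0.004, 0.016, 0], 0.025, 1], [[0.008, 0.031, 0], 0.05, 1], [[0.012, 0.047, 0], 0.075, 1], [[0.014, 0.063, 0], 0.1, 1], [[0.014, 0.078, 0], 0.125, 1], [[0.014, 0.094, 0], 0.15, 1], [[0.012, 0.11, 0], 0.175, 1], [[0.009, 0.125, 0], 0.2, 1], [[0.005, 0.141, 0], 0.225, 1], [[0, 0.156, 0], 0.25, 1], [[-0.007, 0.17, 0], 0.275, 1], [[-0.014, 0.184, 0], 0.3, 1]]}}

```text
time_s: 3.75
tool_pos: [0.5615, -0.2215, 0.2647]
eef_rot: [0.927, 2.998, 0.001]
force: [4.6, 0.3, -0.7]
finger_gap: 0.0
grip_force: 1.8
```

Emit:
{"api": "step_arm", "payload": {"increments": [[[-0.009, 0.013, 0], 0.025, 1], [[-0.019, 0.026, 0], 0.05, 1], [[-0.03, 0.037, 0], 0.075, 1], [[-0.041, 0.048, 0], 0.1, 1], [[-0.053, 0.058, 0], 0.125, 1], [[-0.066, 0.067, 0], 0.15, 1], [[-0.08, 0.075, 0], 0.175, 1], [[-0.094, 0.081, 0], 0.2, 1], [[-0.109, 0.087, 0], 0.225, 1], [[-0.124, 0.091, 0], 0.25, 1], [[-0.14, 0.095, 0], 0.275, 1], [[-0.156, 0.097, 0], 0.3, 1]]}}

```text
time_s: 4.95
tool_pos: [0.5142, -0.1917, 0.2647]
eef_rot: [-0.536, 3.092, 0.001]
force: [2.4, 2.6, 1.6]
finger_gap: -0.0002
grip_force: 1.7
```

Emit:
{"api": "step_arm", "payload": {"increments": [[[-0.015, 0, 0], 0.025, 1], [[-0.031, 0, 0], 0.05, 1], [[-0.047, -0.002, 0], 0.075, 1], [[-0.062, -0.005, 0], 0.1, 1], [[-0.078, -0.009, 0], 0.125, 1], [[-0.093, -0.014, 0], 0.15, 1], [[-0.107, -0.021, 0], 0.175, 1], [[-0.121, -0.028, 0], 0.2, 1], [[-0.134, -0.037, 0], 0.225, 1], [[-0.147, -0.047, 0], 0.25, 1], [[-0.158, -0.058, 0], 0.275, 1], [[-0.169, -0.069, 0], 0.3, 1]]}}

```text
time_s: 6.15
tool_pos: [0.4632, -0.2128, 0.2645]
eef_rot: [-1.882, 2.513, -0.001]
force: [1.8, 2.8, -0.4]
finger_gap: -0.0001
grip_force: 1.2
```

Emit:
{"api": "step_arm", "payload": {"increments": [[[-0.01, -0.012, 0], 0.025, 1], [[-0.019, -0.025, 0], 0.05, 1], [[-0.027, -0.039, 0], 0.075, 1], [[-0.033, -0.053, 0], 0.1, 1], [[-0.039, -0.068, 0], 0.125, 1], [[-0.043, -0.083, 0], 0.15, 1], [[-0.047, -0.099, 0], 0.175, 1], [[-0.049, -0.115, 0], 0.2, 1], [[-0.049, -0.13, 0], 0.225, 1], [[-0.049, -0.146, 0], 0.25, 1], [[-0.047, -0.162, 0], 0.275, 1], [[-0.044, -0.177, 0], 0.3, 1]]}}

```text
time_s: 7.35
tool_pos: [0.4492, -0.2656, 0.264]
eef_rot: [-2.818, 1.385, 0.001]
force: [-0.0, 3.0, 1.0]
finger_gap: -0.0
grip_force: 1.2
```

```bash
python3 - <<'E'
from h import *
s=sensors.get_state();print(s["tool_pos"],s["joint_positions"].round(2),s["force"].round(1))
print(pose(216)-s["tool_pos"][:2], pose(216), pose(216,d=.06))
E
```

```text
[ 0.44924716 -0.26555341  0.26401052] [-0.53  0.19 -0.3   1.08  0.   -2.76] [-0.  3.  1.]
[-1.00625782e-04 -9.46388326e-05] [ 0.44914653 -0.26564805] [ 0.42783988 -0.23788068]
```

Emit:
{"api": "step_arm", "payload": {"increments": [[[-0.035, 0.046, 0], 0, 1], [[-0.07, 0.093, 0], 0, 1], [[-0.07, 0.093, 0.07], 0, 1], [[-0.07, 0.093, 0.133], -0.045, 1], [[-0.07, 0.093, 0.133], -0.09, 1], [[-0.07, 0.093, 0.133], -0.135, 1], [[-0.07, 0.093, 0.133], -0.18, 1], [[-0.07, 0.093, 0.133], -0.225, 1], [[-0.07, 0.093, 0.133], -0.27, 1], [[-0.07, 0.093, 0.133], -0.315, 1], [[-0.07, 0.093, 0.133], -0.36, 1], [[-0.07, 0.093, 0.133], -0.4, 1]]}}

```text
time_s: 8.55
tool_pos: [0.4283, -0.2382, 0.3041]
eef_rot: [-1.454, 2.785, -0.001]
force: [-1.1, -0.4, 0.0]
finger_gap: 0.0004
grip_force: 0.0
```

Emit:
{"api": "step_arm", "payload": {"increments": [[[0, 0, 0], -0.045, 1], [[0, 0, 0], -0.09, 1], [[0, 0, 0], -0.135, 1], [[0, 0, 0], -0.18, 1], [[0, 0, 0], -0.225, 1], [[0, 0, 0], -0.27, 1], [[0, 0, 0], -0.315, 1], [[0, 0, 0], -0.36, 1], [[0, 0, 0], -0.4, 1], [[0, 0, 0], -0.44, 1], [[0, 0, 0], -0.48, 1], [[0, 0, 0], -0.5, 1]]}}

```text
time_s: 9.75
tool_pos: [0.4284, -0.2382, 0.3041]
eef_rot: [0.939, 2.998, -0.0]
force: [0.0, -0.8, 0.3]
finger_gap: -0.0002
grip_force: 0.0
```

Emit:
{"api": "step_arm", "payload": {"increments": [[[0, 0, 0], -0.04, 1], [[0, 0, 0], -0.08, 1], [[0, 0, 0], -0.1, 1], [[0, 0, -0.07], -0.1, 1], [[0, 0, -0.133], -0.1, 1], [[0.035, -0.046, -0.133], -0.1, 1], [[0.06, -0.08, -0.133], -0.1, 1], [[0.07, -0.093, -0.133], -0.1, 1], [[0.07, -0.093, -0.133], -0.1, 1]]}}

```text
time_s: 10.65
tool_pos: [0.4498, -0.2666, 0.2643]
eef_rot: [1.391, 2.816, -0.0]
force: [-0.5, -0.5, 1.1]
finger_gap: -0.0002
grip_force: 0.0
```

```bash
python3 - <<'E'
from h import *
s=sensors.get_state();print(s["tool_pos"],s["joint_positions"].round(2),s["force"].round(1),np.degrees(2*np.arctan2(s["eef_rot"][1],s["eef_rot"][0])))
c,p=np.array([.4492,-.2655]),127.5
for a,b in((216,264),(264,312),(312,350)):
    c,p=table(c,p,np.linspace(a,b,13)[1:],psioff=-180); print(c,p)
E
```

```text
[ 0.44980597 -0.26657902  0.26430944] [-0.53  0.19 -0.3   1.08 -0.    0.38] [-0.5 -0.5  1.1] 127.41992065557865
[[np.float64(0.003), np.float64(-0.014), np.float64(0.022)], [np.float64(0.008), np.float64(-0.027), np.float64(0.044)], [np.float64(0.014), np.float64(-0.04), np.float64(0.067)], [np.float64(0.02), np.float64(-0.053), np.float64(0.089)], [np.float64(0.027), np.float64(-0.065), np.float64(0.111)], [np.float64(0.035), np.float64(-0.076), np.float64(0.133)], [np.float64(0.044), np.float64(-0.087), np.float64(0.156)], [np.float64(0.054), np.float64(-0.098), np.float64(0.178)], [np.float64(0.064), np.float64(-0.107), np.float64(0.2)], [np.float64(0.075), np.float64(-0.116), np.float64(0.222)], [np.float64(0.086), np.float64(-0.124), np.float64(0.244)], [np.float64(0.099), np.float64(-0.131), np.float64(0.267)]]
[ 0.4789 -0.3048] 175.56
[[np.float64(0.012), np.float64(-0.007), np.float64(0.022)], [np.float64(0.025), np.float64(-0.012), np.float64(0.044)], [np.float64(0.038), np.float64(-0.017), np.float64(0.066)], [np.float64(0.052), np.float64(-0.02), np.float64(0.089)], [np.fl
[... 523 characters left out ...]
t64(0.004), np.float64(0.018)], [np.float64(0.02), np.float64(0.008), np.float64(0.036)], [np.float64(0.03), np.float64(0.013), np.float64(0.053)], [np.float64(0.04), np.float64(0.019), np.float64(0.071)], [np.float64(0.049), np.float64(0.025), np.float64(0.088)], [np.float64(0.058), np.float64(0.031), np.float64(0.106)], [np.float64(0.067), np.float64(0.039), np.float64(0.123)], [np.float64(0.075), np.float64(0.046), np.float64(0.141)], [np.float64(0.083), np.float64(0.054), np.float64(0.159)], [np.float64(0.09), np.float64(0.063), np.float64(0.176)], [np.float64(0.097), np.float64(0.071), np.float64(0.194)], [np.float64(0.103), np.float64(0.08), np.float64(0.211)]]
[ 0.5587 -0.285 ] 261.42
```

Emit:
{"api": "step_arm", "payload": {"increments": [[[0.003, -0.014, 0], 0.022, 1], [[0.008, -0.027, 0], 0.044, 1], [[0.014, -0.04, 0], 0.067, 1], [[0.02, -0.053, 0], 0.089, 1], [[0.027, -0.065, 0], 0.111, 1], [[0.035, -0.076, 0], 0.133, 1], [[0.044, -0.087, 0], 0.156, 1], [[0.054, -0.098, 0], 0.178, 1], [[0.064, -0.107, 0], 0.2, 1], [[0.075, -0.116, 0], 0.222, 1], [[0.086, -0.124, 0], 0.244, 1], [[0.099, -0.131, 0], 0.267, 1]]}}

```text
time_s: 11.85
tool_pos: [0.4784, -0.3046, 0.2642]
eef_rot: [-0.118, -3.138, -0.001]
force: [-2.7, 0.5, 0.8]
finger_gap: 0.0003
grip_force: 1.2
```

Emit:
{"api": "step_arm", "payload": {"increments": [[[0.012, -0.007, 0], 0.022, 1], [[0.025, -0.012, 0], 0.044, 1], [[0.038, -0.017, 0], 0.066, 1], [[0.052, -0.02, 0], 0.089, 1], [[0.066, -0.023, 0], 0.111, 1], [[0.08, -0.025, 0], 0.133, 1], [[0.094, -0.025, 0], 0.155, 1], [[0.108, -0.025, 0], 0.177, 1], [[0.122, -0.024, 0], 0.2, 1], [[0.136, -0.022, 0], 0.222, 1], [[0.149, -0.018, 0], 0.244, 1], [[0.163, -0.014, 0], 0.266, 1]]}}

```text
time_s: 13.05
tool_pos: [0.5273, -0.3095, 0.2642]
eef_rot: [1.165, -2.916, 0.0]
force: [-2.3, -0.8, -0.4]
finger_gap: -0.0002
grip_force: 1.2
```

Emit:
{"api": "step_arm", "payload": {"increments": [[[0.01, 0.004, 0], 0.018, 1], [[0.02, 0.008, 0], 0.036, 1], [[0.03, 0.013, 0], 0.053, 1], [[0.04, 0.019, 0], 0.071, 1], [[0.049, 0.025, 0], 0.088, 1], [[0.058, 0.031, 0], 0.106, 1], [[0.067, 0.039, 0], 0.123, 1], [[0.075, 0.046, 0], 0.141, 1], [[0.083, 0.054, 0], 0.159, 1], [[0.09, 0.063, 0], 0.176, 1], [[0.097, 0.071, 0], 0.194, 1], [[0.103, 0.08, 0], 0.211, 1]]}}

```text
time_s: 14.25
tool_pos: [0.559, -0.286, 0.2644]
eef_rot: [2.05, -2.38, 0.003]
force: [2.1, -3.1, -1.2]
finger_gap: -0.0
grip_force: 1.5
```

```bash
python3 - <<'E'
from h import *
s=sensors.get_state();print(s["tool_pos"],s["joint_positions"].round(2),s["force"].round(1))
E
```

```text
[ 0.5590212  -0.28604135  0.26443073] [-0.47  0.38 -0.04  1.15 -0.   -1.89] [ 2.1 -3.1 -1.2]
```

Emit:
{"api": "step_arm", "payload": {"increments": [[[-0.02, -0.1, 0], 0, 1], [[-0.04, -0.2, 0], 0, 1], [[-0.05, -0.25, 0.133], 0, 1], [[-0.2, -0.35, 0.133], 0, 1], [[-0.3, -0.47, 0.133], 0, 1], [[-0.45, -0.55, 0.133], 0, 1], [[-0.6, -0.65, 0.133], 0, 1], [[-0.7, -0.75, 0.133], 0, 1], [[-0.8, -0.85, 0.133], 0, 1], [[-0.85, -0.92, 0.133], 0, 1], [[-0.85, -0.92, 0.133], 0, 1]]}}

```text
time_s: 15.35
tool_pos: [0.3013, -0.5637, 0.3042]
eef_rot: [2.042, -2.386, 0.001]
force: [-0.2, -0.5, -1.0]
finger_gap: 0.0
grip_force: 0.0
```

```bash
python3 - <<'E'
from h import *
im=imaging.get_image("top"); cv2.imwrite("pics/top2.png",im); im0=cv2.imread("pics/top0.png")
def ang(im):
    hub,red,blk,n=hub_handle(im)
    n_,l,s,ce=cv2.connectedComponentsWithStats((red|blk).astype(np.uint8))
    i=1+np.argmax(s[1:,4]); p=ray("top",[ce[i]],.215)[0]-[.508,-.252,0]
    r=ray("top",[np.argwhere(red).mean(0)[::-1]],.22)[0]-[.508,-.252,0]
    print(hub.round(4),s[i],ce[i].round(2),red.sum(),[np.degrees(np.arctan2(q[1],q[0])).round(2) for q in(p,r)])
ang(im0);ang(im)
c=np.hstack([a[155:255,200:330] for a in(im0,im)])
cv2.imwrite("pics/crop2.png",cv2.resize(c,None,fx=3,fy=3,interpolation=cv2.INTER_CUBIC))
E
```

```text
[ 0.5084 -0.2515  0.182 ] [256 169  13  13  99] [261.45 174.6 ] 26 [np.float64(2.81), np.float64(-5.79)]
[ 0.5083 -0.2505  0.182 ] [262 170  12  12  94] [266.93 174.78] 26 [np.float64(-9.98), np.float64(-18.53)]
```

View pics/crop2.png

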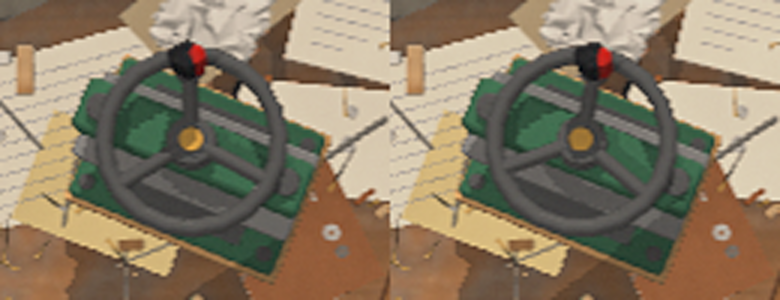

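The wheel still lacks 12.7°, and both the red centroid and the handle blob agree on that. In the crops the handle is left at (187,60) and right at (596,62), and the blocks and press are undisturbed. I'll go back and push the remainder.

Emit:
{"api": "step_arm", "payload": {"increments": [[[0.1, 0.1, 0], 0.01, 1], [[0.2, 0.2, 0], 0.02, 1], [[0.3, 0.3, 0], 0.03, 1], [[0.41, 0.4, 0], 0.04, 1], [[0.52, 0.5, 0], 0.05, 1], [[0.63, 0.6, 0], 0.06, 1], [[0.74, 0.7, 0], 0.071, 1], [[0.85, 0.8, 0], 0.071, 1], [[0.88, 0.82, 0], 0.071, 1], [[0.88, 0.82, -0.07], 0.071, 1], [[0.88, 0.82, -0.133], 0.071, 1], [[0.88, 0.82, -0.133], 0.071, 1]]}}

```text
time_s: 16.6
tool_pos: [0.5666, -0.3136, 0.2614]
eef_rot: [2.301, -2.137, -0.007]
force: [0.4, 0.7, -0.0]
finger_gap: 0.0004
grip_force: 0.0
```

Emit:
{"api": "step_arm", "payload": {"increments": [[[-0.002, 0.04, 0], 0, 1], [[-0.004, 0.06, 0], 0, 1], [[-0.006, 0.08, 0], 0, 1], [[-0.008, 0.095, 0], 0, 1], [[-0.009, 0.11, 0], 0, 1], [[-0.01, 0.12, 0], 0, 1], [[-0.01, 0.13, 0], 0, 1], [[-0.01, 0.136, 0], 0, 1], [[-0.01, 0.14, 0], 0, 1], [[-0.01, 0.14, 0], 0, 1], [[-0.01, 0.14, 0], 0, 1]]}}

```text
time_s: 17.7
tool_pos: [0.5646, -0.2733, 0.2639]
eef_rot: [2.301, -2.139, -0.001]
force: [1.8, -2.0, 1.0]
finger_gap: 0.0002
grip_force: 1.1
```

Emit:
{"api": "step_arm", "payload": {"increments": [[[0.02, -0.1, 0], 0, 1], [[0.02, -0.2, 0], 0, 1], [[0, -0.25, 0.133], 0, 1], [[-0.1, -0.35, 0.133], 0, 1], [[-0.25, -0.45, 0.133], 0, 1], [[-0.4, -0.55, 0.133], 0, 1], [[-0.55, -0.65, 0.133], 0, 1], [[-0.65, -0.75, 0.133], 0, 1], [[-0.75, -0.85, 0.133], 0, 1], [[-0.85, -0.92, 0.133], 0, 1], [[-0.85, -0.92, 0.133], 0, 1], [[-0.85, -0.92, 0.133], 0, 1]]}}

```text
time_s: 18.9
tool_pos: [0.3088, -0.549, 0.3032]
eef_rot: [-2.297, 2.14, 0.003]
force: [1.1, -0.2, 0.5]
finger_gap: -0.0002
grip_force: 0.0
```

```bash
python3 - <<'E'
from h import *
im=imaging.get_image("top"); cv2.imwrite("pics/top3.png",im); im0=cv2.imread("pics/top0.png")
def ang(im):
    hub,red,blk,n=hub_handle(im)
    n_,l,s,ce=cv2.connectedComponentsWithStats((red|blk).astype(np.uint8))
    i=1+np.argmax(s[1:,4]); p=ray("top",[ce[i]],.215)[0]-[.508,-.252,0]
    r=ray("top",[np.argwhere(red).mean(0)[::-1]],.22)[0]-[.508,-.252,0]
    print(hub.round(4),s[i],ce[i].round(2),red.sum(),[np.degrees(np.arctan2(q[1],q[0])).round(2) for q in(p,r)])
ang(im0);ang(im)
d=cv2.absdiff(im0,im).max(2); n,l,s,ce=cv2.connectedComponentsWithStats((d>50).astype(np.uint8))
print([x.tolist() for x in s[1:] if x[4]>8])
cv2.imwrite("pics/full3.png",im)
E
```

```text
[ 0.5084 -0.2515  0.182 ] [256 169  13  13  99] [261.45 174.6 ] 26 [np.float64(2.81), np.float64(-5.79)]
[ 0.5085 -0.2515  0.182 ] [256 169  12  13 101] [261.29 174.63] 27 [np.float64(3.21), np.float64(-5.11)]
[[406, 249, 154, 88, 7231], [424, 258, 4, 8, 27], [446, 329, 9, 7, 13], [422, 336, 19, 12, 27], [400, 341, 107, 79, 3042], [338, 353, 74, 67, 627], [125, 358, 25, 30, 444], [113, 361, 11, 3, 14], [515, 367, 34, 16, 108], [75, 370, 24, 14, 51], [345, 377, 11, 15, 62], [356, 384, 13, 16, 73], [17, 389, 52, 30, 231], [346, 395, 7, 5, 22], [345, 401, 7, 8, 19], [417, 402, 3, 3, 9], [47, 405, 6, 4, 10], [302, 407, 20, 13, 115], [328, 406, 9, 6, 27], [334, 408, 9, 7, 22], [294, 417, 7, 3, 12], [539, 416, 21, 4, 43]]
```

View pics/top3.png

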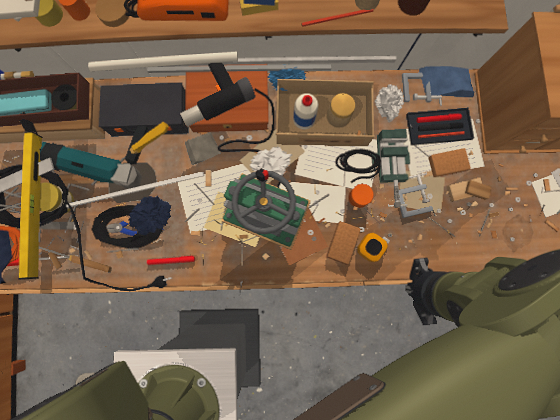

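The handle is back within 0.5° of its start, at pixel (261,175) as at the beginning. The picture differs from the first only at the arm, so everything else lies as before and the arm is clear.

```bash
python3 -c "
from cell import workorder; print(workorder.close_job())"
```

```text
the job is handed in; nothing more can be done
None
```

I turned the wheel one full turn counter-clockwise, and the handle is back within about 0.5° of where it began by the top camera; nothing else on the bench shows as moved, the arm is clear, and the job is handed in.

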